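# Set the reading stage to its mark with the play taken up

## Task

Set the spot-plate stage to its mark: by the red handle, first run the carriage back until it seats on the black rubber nose of the rear stop and keep it pressed there for about half a second with some 10 to 15 N, never more than 25 N. Then bring it forward until its black pointer stands at the red mark; the handle has play in the carriage, so the last movement must be forward with that play taken up (if you run past, go back well behind the mark and come up again). Let go of the handle and leave the bottles and the flask where they stand.

Things in the scene. Friction and masses are not known exactly. Their poses are not given: they have to be found in the camera images.
- bed: Fixed grey base plate of the stage, 150 x 330 x 14 mm, with two steel rails. Origin: centre of its underside on the worktop. Its +y axis is the forward direction of the slide, its -y axis leads back to the buffer; its -x side carries the scale and faces the robot.
- buffer: Rear stop: aluminium bracket, 80 x 14 x 46 mm, on the rear (-y) end of the bed, with an adjustable stop screw that ends in a black rubber nose (18 mm across, 33 mm above the worktop). Origin: middle of the bracket's underside, 14 mm above the worktop; axes as the bed's. The nose tip stands 23 to 33 mm ahead (+y) of the origin, different each time. The nose is a stiff spring, 14 N per mm.
- carriage: Aluminium carriage, 100 mm wide, sliding along the bed's y, with the white spot plate (top 53 mm above the worktop). Axes as the bed's. Origin: at worktop height below the plate's middle; its rear face, which meets the nose, is 56 mm behind (-y). Slides about 95 mm against about 4 N of drag. At its front two steel cheeks (tops 56 mm up) hold the drive block with play.
- pointer (a point): Tip of the carriage's black pointer, on the carriage's near side, 18 mm above the worktop.
- mark: Red mark clipped to the near edge of the bed, 14 mm wide, 20 mm high. Axes as the bed's. The stage is set when the pointer tip has the same position along the bed's y as this origin (its middle). It differs from start to start.
- handle (a point): Red upright handle, on a black drive block: 36 mm wide along the bed's x, 14 mm thick along the bed's y, from 58 to 110 mm above the worktop. The point is its middle, 88 mm above the worktop (22 mm below its top). The handle can be pinched across its thickness from above or pushed from either side.
- drive (a joint): Where the handle's drive block stands in its play between the carriage's cheeks, in m: -0.008 = against the rear cheek (pulls the carriage back), +0.008 = against the front cheek (takes the carriage forward; play taken up forward), between them it moves free with about 1 N of drag and the carriage stays still.
- amber_bottle: Amber stoppered bottle, 56 mm across, 109 mm high; leave it standing. Origin: centre of its foot.
- flask: Clear conical flask, 64 mm across, 114 mm high; leave it standing. Origin: centre of its foot.
- white_bottle: White plastic bottle, 52 mm across, 100 mm high; leave it standing. Origin: centre of its foot.

How it is judged:
By the outcome, as a careful person would: the job done as asked, in the order asked, and still so for the second after the job is handed in, with the robot touching nothing.
It also fails if it takes over 64 s, if anything falls off the work surface, if the arm or the gripper's body presses on something with over 40 N, if the wrist force passes 120 N, or if a joint passes its speed limit or range.

## Robot

A 7-joint arm with a two-finger parallel gripper is mounted at the origin on a cart in front of the work surface, level with it; the furniture and walls round the work are solid. World frame = base frame: x ahead of the robot, y to its left, z up, the work surface at z = 0. Lengths are in mm, angles in rad, forces in N, time in s.
With the tool pointing down it reaches from about 400 to 925 mm from the base axis. Payload 5.6 kg.
Tool frame: the origin (TCP) lies midway between the tips of the shut fingers; the grasp point (between the pads) lies 19 mm behind it (arm.tcp_to_grasp is the distance from the TCP to the grasp point, in mm); z points along the fingers, y is the line along which they close (so a half turn about z gives the same grasp; the last joint's range is limited). The gripper opens to 85 mm and grips with 20 to 120 N. Pads are 22 mm wide; open, the fingers measure 114 mm over their backs; the gripper's body (76 mm by 85 mm) begins 54 mm behind the grasp point. The pads swing forward as they close: fully open they stand 13 mm farther back than shut.
Start: joints at [-1.226, 0.468, -0.012, 1.603, 0.006, 1.071, -0.056], TCP at [245.839, 601.724, 231.29] pointing down, gripper open.
Joint ranges: [-2.53, 2.53], [-0.31, 2.02], [-1.57, 1.55], [0.28, 2.44], [-1.29, 4.43], [0.15, 1.84], [-2.92, 2.92]. Speed limits (rad/s): [2.57, 2.57, 3.14, 3.14, 3.14, 3.14, 3.14].

## Interface

Orientations are given as a unit quaternion [w, x, y, z].
In Python, from bench import arm gives the robot as it stands.
- The arm moves only by the tool move_arm, never from a script. Its argument "commands" is a list of rows, each an object of numbers: "grip": the opening in per cent of the stroke, from 0 (shut) to 100 (fully open); "tx", "ty", "tz": the shift along the tool's x, y, z in units of 25 mm (1.0 is 25 mm); "rx", "ry", "rz": the turn, a rotation vector about the tool's x, y, z in units of 10 degrees (1.0 is 10 degrees). In form: [{"grip": .., "tx": .., "ty": .., "tz": .., "rx": .., "ry": .., "rz": ..}, ...]. A call has 1 to 5 rows; each row is the pose to reach, as a shift and turn from the pose commanded when the call began, along the tool's axes at that moment; what a row does not reach only later rows make up. A row lasts 1/8 s, in which the tool goes at most 62.5 mm and 10.7 degrees, less where a joint would pass 70% of its speed; a pose out of reach is approached as far as the arm can. A call with a gripper value outside its range is refused whole. The fingers move at their own pace and stop on an object; "squeeze" is the grip in N (left out, the last holds). Time passes only in rows, so rows that repeat a pose let the fingers close. It gives the time, the measured TCP pose, the force, the opening and the grip force at its end, in the units of the state.
- arm.sense(): the state, without advancing time (a new reading comes with each control period).
- arm.camera(name): name is "side" or "top"; returns a dict with "frame" (400x640x3 uint8, red, green, blue), "mtx" (3x3 intrinsics, pixels), "R" (3x3) and "t" (3): a world point X has camera coordinates R X + t. Camera axes: x right, y down, z forward; pixel columns grow to the right and rows downward; lengths in mm; the calibration is good to about 2 mm. A picture is of the moment at which its call begins. There is no depth.
- arm.close_job(): hands the job in; it is judged then, once.
The state is a dict: "clock": time; "joint_pos": joint angles; "dq": joint speeds; "joint_efforts": joint torques, N m; "ee_pos": TCP position; "orientation": TCP orientation; "ft_force": force on the tool from outside, world axes, zero at the start; "torque": the same for the moment, N m; "gripper_width": opening from 0.0 (shut) to 1.0 (fully open); "finger_force": force on a finger pad.
Only numpy, scipy, OpenCV 4.12 (cv2) and the standard library are available. Lean on these libraries where they do the work, as an engineer would, in place of code of your own. Each camera call takes 0.05 s, during which the arm holds its last target. There are 200 camera calls.

## Working session

There is one attempt and no reset: what is moved stays moved. The work goes in short steps, Python scripts to look and compute and a tool call to move; the robot and the scene stay as the last step left them, time stands still between calls to the robot, and variables do not carry over. Pictures are saved under pics/ and viewed, at most 10 in all, crops included, and the job is handed in when it is done.

Besides the shell and the picture viewer there is one more tool, called after "Emit:" as name(argument=value, ...) on one line, values as JSON. move_arm: Moves the arm, as the interface text tells. Its arguments: {"type":"object","properties":{"commands":{"type":"array","items":{"type":"object","properties":{"grip":{"type":"number"},"tx":{"type":"number"},"ty":{"type":"number"},"tz":{"type":"number"},"rx":{"type":"number"},"ry":{"type":"number"},"rz":{"type":"number"}}}},"squeeze":{"type":"number"}},"required":["commands"]}

```bash
mkdir -p pics; python3 - <<'E'
from bench import arm
import cv2,pickle
d={}
for n in("side","top"):
    c=arm.camera(n);d[n]=c;cv2.imwrite(f"pics/{n}0.png",c["frame"][:,:,::-1]);print(n,c["mtx"],c["R"],c["t"])
pickle.dump(d,open("c0.pkl","wb"));print(arm.sense())
E
```

```text
side [[452.5382191    0.         312.92154875]
 [  0.         452.5382191  195.69955918]
 [  0.           0.           1.        ]] [[-0.94089338 -0.33804861  0.02104244]
 [-0.20363667  0.51495188 -0.83268041]
 [ 0.27065061 -0.7877485  -0.55335391]] [481.90833589 229.76207074 678.25725612]
top [[383.33331099   0.         319.20255321]
 [  0.         383.33331099 201.68269276]
 [  0.           0.           1.        ]] [[ 0.01120515 -0.99993662 -0.00109381]
 [-0.97536117 -0.01068872 -0.22035504]
 [ 0.22032939  0.00353598 -0.97541912]] [-92.97395987 576.72748205 802.95964001]
{'clock': 0.1, 'joint_pos': array([-1.22598351,  0.46831842, -0.01158827,  1.60356953,  0.00598546,
        1.07139289, -0.05630942]), 'dq': array([ 0.00079425, -0.00101932, -0.00119755, -0.00199257,  0.00147633,
        0.00198891,  0.00132538]), 'joint_efforts': array([ 3.95032357e-04, -5.33511364e+01,  2.13055563e-02, -2.51963335e+01,
        1.14218195e-02,  4.38617048e-03, -5.16685907e-05]), 'ee_pos': array([245.67616793, 601.22004912, 230.39882472]), 'orientation': array([-1.04038630e-04,  1.92739425e-01,  9.81249627e-01, -8.20307668e-04]), 'ft_force': array([0.36945693, 0.0558298 , 0.0872847 ]), 'torque': array([-0.01701951,  0.00726866,  0.05106883]), 'finger_force': 0.0, 'gripper_width': 0.9983042302742221}
```

View pics/side0.png

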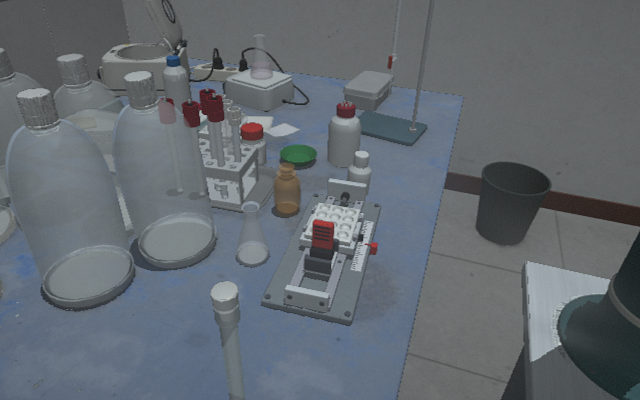

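View pics/top0.png

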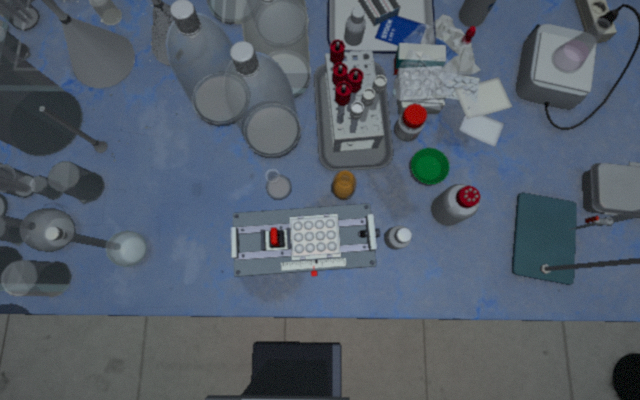

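The side view shows the stage with its red handle at (322,235), the red mark at (374,249) and the rear stop at (347,190). In the top view the handle is at (275,237), the mark at (314,272), the bracket at (371,232) and the nose at (362,233). The bed's +y is about world +y. The white bottle stands just behind the bracket.

```bash
cat > h.py <<'E'
import numpy as np,cv2
def ray(c,u,v):
    d=c["R"].T@np.linalg.inv(c["mtx"])@[u,v,1.]; return -c["R"].T@c["t"],d
def onz(c,u,v,z):
    o,d=ray(c,u,v); return o+d*(z-o[2])/d[2]
def tri(a,pa,b,pb):
    A=[];B=[]
    for c,p in((a,pa),(b,pb)):
        o,d=ray(c,*p);d/=np.linalg.norm(d);P=np.eye(3)-np.outer(d,d);A.append(P);B.append(P@o)
    return np.linalg.solve(sum(A),sum(B))
def red(c,box):
    x0,y0,x1,y1=box;h=cv2.cvtColor(c["frame"],cv2.COLOR_RGB2HSV)[y0:y1,x0:x1]
    m=(((h[...,0]<6)|(h[...,0]>174))&(h[...,1]>140)&(h[...,2]>60)).astype('uint8')
    n,l,s,ce=cv2.connectedComponentsWithStats(m)
    return [(s[i]+[x0,y0,0,0,0],ce[i]+[x0,y0]) for i in range(1,n) if s[i][4]>4]
E
python3 - <<'E'
import pickle;from h import *
d=pickle.load(open("c0.pkl","rb"));t,s=d["top"],d["side"]
for k,b in(("top",(220,190,400,290)),("side",(260,170,400,330))):
    for st,ce in red(d[k],b): print(k,st,ce)
    x0,y0,x1,y1=b;f=d[k]["frame"][y0:y1,x0:x1,::-1]
    cv2.imwrite(f"pics/{k}c.png",cv2.resize(f,None,fx=4 if k=="top" else 3.7,fy=4 if k=="top" else 3.7,interpolation=cv2.INTER_CUBIC))
for p in((236,211),(368,205),(377,265),(236,276)):print("bed",onz(t,*p,14))
print(onz(t,275,237,110),onz(t,314,272,20),onz(t,400,230,100),onz(t,344,180,100))
E
```

```text
top [270 228   8  17 121] [273.52892562 236.2231405 ]
top [311 271   6   5  27] [313.77777778 272.96296296]
side [313 220  21   7  90] [322.85555556 223.34444444]
side [371 242   6   5  24] [373.54166667 244.45833333]
bed [564.13236424 111.72147819  14.        ]
bed [ 582.22531684 -203.19323748   14.        ]
bed [ 440.58799739 -221.59285205   14.        ]
bed [412.00302591 102.73416953  14.        ]
[490.46784168   5.08257429 110.        ] [422.80187741 -76.36957953  20.        ] [ 509.68637024 -259.55024047  100.        ] [ 619.03448003 -140.5795128   100.        ]
```

View pics/topc.png

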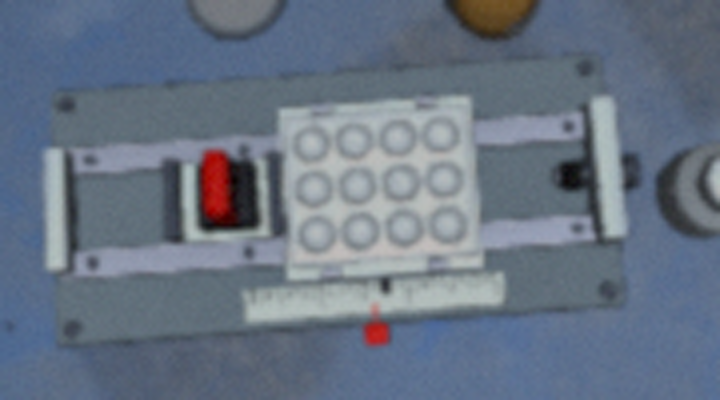

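View pics/sidec.png

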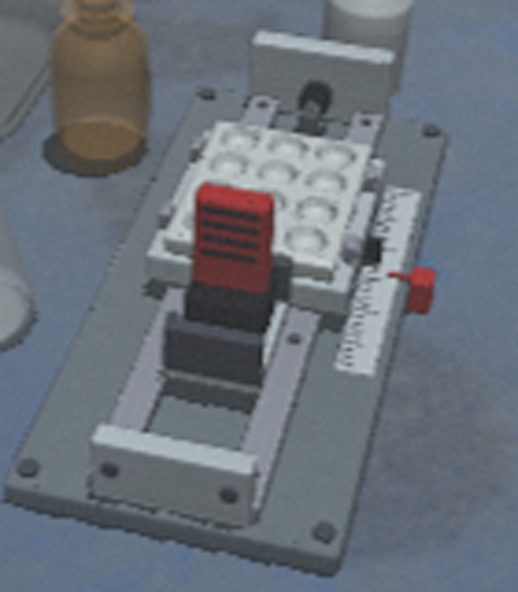

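The top crop shows the pointer at about px (316.0,261.0), the mark line at (313.8,267.5) and the handle at (274,236). The pointer stands a little behind the mark. The side crop shows the same, and the tall items on the left need checking before I plan a path.

```bash
python3 - <<'E'
import pickle;from h import *
np.set_printoptions(precision=1,suppress=True)
d=pickle.load(open("c0.pkl","rb"));t,s=d["top"],d["side"]
T=lambda x,y:(220+x/4,190+y/4)
S=lambda x,y:(260+x/3.7,170+y/3.7)
sc=[onz(t,*T(*p),14) for p in((67,103),(585,68),(608,290),(72,328))]
for a,b in((0,1),(3,2)):
    v=sc[a]-sc[b];print("yaw top",np.degrees(np.arctan2(v[1],v[0])),np.linalg.norm(v))
ss=[onz(s,*S(*p),14) for p in((27,467),(207,94),(431,131),(324,533))]
for a,b in((0,1),(3,2)):
    v=ss[a]-ss[b];print("yaw side",np.degrees(np.arctan2(v[1],v[0])),np.linalg.norm(v))
print(np.mean(sc,0),np.mean(ss,0)); 
print("handle top",onz(t,*T(215,187),110),onz(s,*S(235,190),110))
print("pointer",onz(t,*T(384,284),18),onz(s,*S(374,250),18),tri(t,T(384,284),s,S(374,250)))
print("mark",tri(t,T(377,333),s,S(422,290)))
print("nose",onz(t,*T(558,177),33))
print("tall",tri(t,(54,233),s,(226,290)), onz(t,130,248,0))
for p in((90,185),(8,215),(70,272),(92,142),(264,132),(218,95)):print(p,onz(t,*p,0))
print("bottletops",tri(t,(242,52),s,(138,76)),tri(t,(182,10),s,(38,95)))
E
```

```text
yaw top 94.5722577693114 309.1728443254542
yaw top 94.64376938859212 309.83388798919214
yaw side 94.6427121414756 308.40922300418356
yaw side 94.7425389489746 309.23327409793745
[499.3 -50.3  14. ] [497.8 -48.5  14. ]
handle top [491.    7.7 110. ] [493.1   8.6 110. ]
pointer [447.9 -80.6  18. ] [446.7 -86.4  18. ] [446.6 -80.8  22.5]
mark [419.4 -76.9   7.5]
nose [ 509.  -180.1   33. ]
tall [470.1 348.8 283.2] [474.8 360.9   0. ]
(90, 185) [628.1 478.    0. ]
(8, 215) [551.  665.6   0. ]
(70, 272) [417.2 494.6   0. ]
(92, 142) [740.4 489.    0. ]
(264, 132) [772.1  55.8   0. ]
(218, 95) [873.5 179.8   0. ]
bottletops [778.4  47.1 327.9] [858.5 155.9 326.6]
```

Emit:
move_arm(commands=[{"grip": 60, "tz": -1.5}, {"grip": 60, "tz": -3}, {"grip": 60, "tz": -3}])

```text
$.commands[0]: bad value
```

Emit:
move_arm(commands=[{"grip": 60, "tx": 0, "ty": -2.4, "tz": 0, "rx": 0, "ry": 0, "rz": 0}, {"grip": 60, "tx": 0, "ty": -4.8, "tz": 0, "rx": 0, "ry": 0, "rz": 0}, {"grip": 60, "tx": 0, "ty": -7.2, "tz": 0, "rx": 0, "ry": 0, "rz": 0}, {"grip": 60, "tx": 0, "ty": -8, "tz": 0, "rx": 0, "ry": 0, "rz": -0.5}, {"grip": 60, "tx": 0, "ty": -8, "tz": 0, "rx": 0, "ry": 0, "rz": -1}], squeeze=40)

```text
clock: 0.72
ee_pos: [169.6, 414.8, 231.4]
orientation: [0.0, 0.105, 0.994, -0.0]
ft_force: [0.3, -0.7, -0.7]
gripper_width: 0.607
finger_force: 0.0
```

Emit:
move_arm(commands=[{"grip": 60, "tx": -2.2, "ty": -1.0, "tz": 0, "rx": 0, "ry": 0, "rz": -0.4}, {"grip": 60, "tx": -4.4, "ty": -2.1, "tz": 0, "rx": 0, "ry": 0, "rz": -0.8}, {"grip": 60, "tx": -6.6, "ty": -3.1, "tz": 0, "rx": 0, "ry": 0, "rz": -1.2}, {"grip": 60, "tx": -8.6, "ty": -4.1, "tz": 0, "rx": 0, "ry": 0, "rz": -1.67}, {"grip": 60, "tx": -9.9, "ty": -6.0, "tz": 0, "rx": 0, "ry": 0, "rz": -1.67}])

```text
clock: 1.35
ee_pos: [382.3, 216.5, 231.3]
orientation: [0.001, -0.039, 0.999, 0.0]
ft_force: [0.9, -0.3, 0.3]
gripper_width: 0.605
finger_force: 0.0
```

Emit:
move_arm(commands=[{"grip": 60, "tx": -1.0, "ty": -2.2, "tz": 0, "rx": 0, "ry": 0, "rz": 0}, {"grip": 60, "tx": -2.0, "ty": -4.4, "tz": 0, "rx": 0, "ry": 0, "rz": 0}, {"grip": 60, "tx": -3.0, "ty": -6.6, "tz": 1, "rx": 0, "ry": 0, "rz": 0}, {"grip": 60, "tx": -3.73, "ty": -8.66, "tz": 2, "rx": 0, "ry": 0, "rz": 0}, {"grip": 60, "tx": -3.73, "ty": -8.66, "tz": 3, "rx": 0, "ry": 0, "rz": 0}])

```text
clock: 1.98
ee_pos: [491.4, 4.1, 155.6]
orientation: [0.001, -0.035, 0.999, -0.001]
ft_force: [-0.6, 0.9, -0.9]
gripper_width: 0.602
finger_force: 0.0
```

```bash
python3 - <<'E'
from bench import arm
from h import *
s=arm.sense();print(s["ee_pos"],s["ft_force"],s["clock"])
im=[]
for n in("side","top"):
    c=arm.camera(n);b=(260,140,420,310) if n=="side" else (220,150,400,310)
    im.append(cv2.resize(c["frame"][b[1]:b[3],b[0]:b[2],::-1],(400,400 if n=="side" else 356)))
im[1]=cv2.copyMakeBorder(im[1],0,44,0,0,0);cv2.imwrite("pics/p1.png",np.hstack(im))
E
```

```text
[491.35722936   4.1455106  155.5595368 ] [-0.58666506  0.89935499 -0.90689745] 1.975
```

View pics/p1.png

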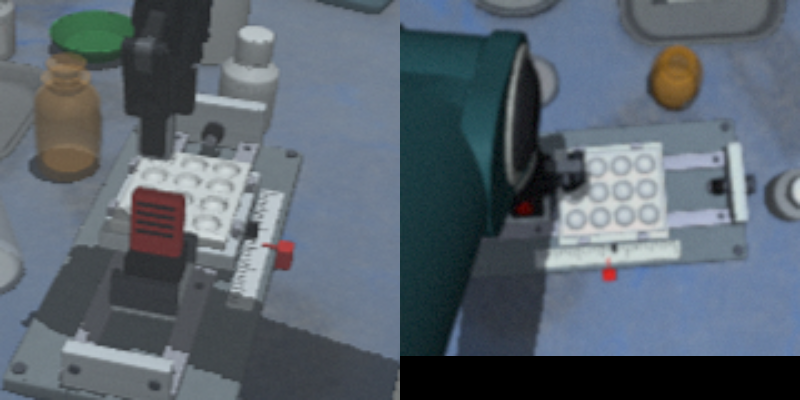

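The left half shows the gripper above the handle with both fingers clear. The pointer and mark stay visible in both views. Next I descend.

Emit:
move_arm(commands=[{"grip": 60, "tx": -0.05, "ty": 0.1, "tz": 0, "rx": 0, "ry": 0, "rz": 0}, {"grip": 60, "tx": -0.05, "ty": 0.1, "tz": 1.2, "rx": 0, "ry": 0, "rz": 0}, {"grip": 60, "tx": -0.05, "ty": 0.1, "tz": 2.4, "rx": 0, "ry": 0, "rz": 0}, {"grip": 60, "tx": -0.05, "ty": 0.1, "tz": 3.4, "rx": 0, "ry": 0, "rz": 0}, {"grip": 60, "tx": -0.05, "ty": 0.1, "tz": 3.4, "rx": 0, "ry": 0, "rz": 0}])

```text
clock: 2.7
ee_pos: [490.7, 12.7, 71.1]
orientation: [-0.001, -0.04, 0.999, 0.0]
ft_force: [-0.4, -0.5, 0.9]
gripper_width: 0.604
finger_force: 0.0
```

Emit:
move_arm(commands=[{"grip": 60, "tx": -0.08, "ty": -0.18, "tz": 0.05, "rx": 0, "ry": 0, "rz": 0}, {"grip": 10, "tx": -0.08, "ty": -0.18, "tz": 0.05, "rx": 0, "ry": 0, "rz": 0}, {"grip": 0, "tx": -0.08, "ty": -0.18, "tz": 0.05, "rx": 0, "ry": 0, "rz": 0}, {"grip": 0, "tx": -0.08, "ty": -0.18, "tz": 0.05, "rx": 0, "ry": 0, "rz": 0}, {"grip": 0, "tx": -0.08, "ty": -0.18, "tz": 0.05, "rx": 0, "ry": 0, "rz": 0}])

```text
clock: 3.32
ee_pos: [494.2, 7.4, 70.9]
orientation: [0.001, -0.039, 0.999, 0.0]
ft_force: [-0.8, -1.2, 6.5]
gripper_width: 0.161
finger_force: 42.3
```

Emit:
move_arm(commands=[{"grip": 0, "tx": 0, "ty": -0.2, "tz": 0, "rx": 0, "ry": 0, "rz": 0}, {"grip": 0, "tx": 0, "ty": -0.4, "tz": 0, "rx": 0, "ry": 0, "rz": 0}, {"grip": 0, "tx": 0, "ty": -0.6, "tz": 0, "rx": 0, "ry": 0, "rz": 0}, {"grip": 0, "tx": 0, "ty": -0.8, "tz": 0, "rx": 0, "ry": 0, "rz": 0}, {"grip": 0, "tx": 0, "ty": -0.8, "tz": 0, "rx": 0, "ry": 0, "rz": 0}])

```text
clock: 3.95
ee_pos: [495.8, -11.9, 70.9]
orientation: [0.001, -0.039, 0.999, 0.001]
ft_force: [-0.8, 1.8, 6.4]
gripper_width: 0.156
finger_force: 42.4
```

```bash
python3 - <<'E'
from bench import arm
from h import *
s=arm.sense();print(s["ee_pos"],s["ft_force"],s["clock"])
c=arm.camera("top")
print(onz(c,315,236.75,53))
s=arm.camera("side")
a=cv2.resize(c["frame"][190:290,300:400,::-1],(400,400),interpolation=2)
b=cv2.resize(s["frame"][170:270,300:400,::-1],(400,400),interpolation=2)
cv2.imwrite("pics/p2.png",np.hstack([a,b]))
E
```

```text
[495.78920618 -11.94486849  70.90118422] [-0.83733923  1.82273232  6.41328805] 3.95
[499.42115158 -78.00122526  53.        ]
```

View pics/p2.png

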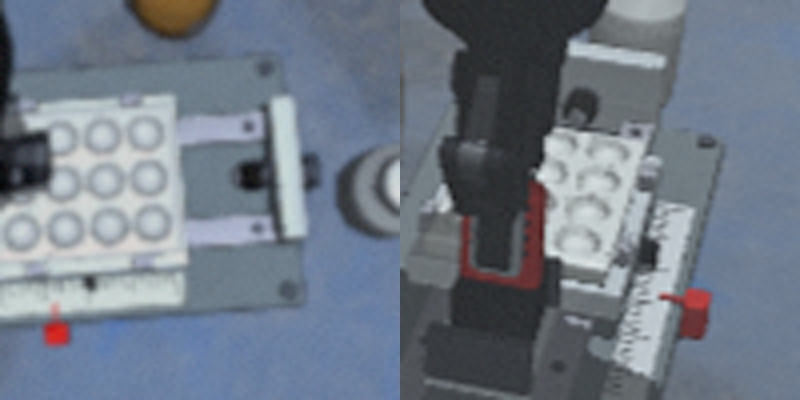

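The pointer has moved back about 14 mm, from px 316 to 322.75. The nose tip is at px ~358, leaving a gap of about 27–32 mm.

Emit:
move_arm(commands=[{"grip": 0, "tx": 0, "ty": -0.2, "tz": 0, "rx": 0, "ry": 0, "rz": 0}, {"grip": 0, "tx": 0, "ty": -0.4, "tz": 0, "rx": 0, "ry": 0, "rz": 0}, {"grip": 0, "tx": 0, "ty": -0.6, "tz": 0, "rx": 0, "ry": 0, "rz": 0}, {"grip": 0, "tx": 0, "ty": -0.72, "tz": 0, "rx": 0, "ry": 0, "rz": 0}, {"grip": 0, "tx": 0, "ty": -0.8, "tz": 0, "rx": 0, "ry": 0, "rz": 0}])

```text
clock: 4.68
ee_pos: [497.4, -31.2, 70.9]
orientation: [0.001, -0.04, 0.999, 0.001]
ft_force: [-0.9, 4.1, 6.7]
gripper_width: 0.158
finger_force: 42.4
```

Emit:
move_arm(commands=[{"grip": 0, "tx": 0, "ty": -0.04, "tz": 0, "rx": 0, "ry": 0, "rz": 0}, {"grip": 0, "tx": 0, "ty": -0.08, "tz": 0, "rx": 0, "ry": 0, "rz": 0}, {"grip": 0, "tx": 0, "ty": -0.12, "tz": 0, "rx": 0, "ry": 0, "rz": 0}])

```text
clock: 5.05
ee_pos: [497.6, -34.0, 70.9]
orientation: [0.001, -0.04, 0.999, 0.001]
ft_force: [-0.6, 4.0, 7.2]
gripper_width: 0.159
finger_force: 42.4
```

Emit:
move_arm(commands=[{"grip": 0, "tx": 0, "ty": -0.04, "tz": 0, "rx": 0, "ry": 0, "rz": 0}, {"grip": 0, "tx": 0, "ty": -0.08, "tz": 0, "rx": 0, "ry": 0, "rz": 0}, {"grip": 0, "tx": 0, "ty": -0.12, "tz": 0, "rx": 0, "ry": 0, "rz": 0}])

```text
clock: 5.42
ee_pos: [497.9, -37.0, 70.9]
orientation: [0.001, -0.04, 0.999, 0.001]
ft_force: [-0.5, 3.9, 6.2]
gripper_width: 0.158
finger_force: 42.4
```

```bash
python3 - <<'E'
from bench import arm
from h import *
s=arm.sense();print(s["ee_pos"],s["ft_force"])
c=arm.camera("top")
a=cv2.resize(c["frame"][215:270,310:375,::-1],(650,550),interpolation=2)
cv2.imwrite("pics/p3.png",a)
E
```

```text
[497.85697317 -36.99231232  70.89683994] [-0.49776909  3.87284842  6.21593301]
```

View pics/p3.png

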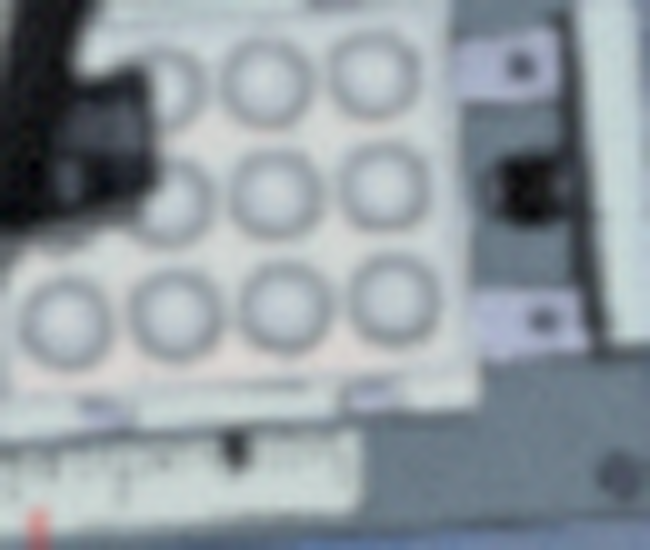

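The picture shows the plate's rear edge at px ~356.6 and the nose tip at ~359.5, so about 6–8 mm remain.

Emit:
move_arm(commands=[{"grip": 0, "tx": 0, "ty": -0.04, "tz": 0, "rx": 0, "ry": 0, "rz": 0}, {"grip": 0, "tx": 0, "ty": -0.08, "tz": 0, "rx": 0, "ry": 0, "rz": 0}, {"grip": 0, "tx": 0, "ty": -0.12, "tz": 0, "rx": 0, "ry": 0, "rz": 0}])

```text
clock: 5.85
ee_pos: [498.1, -40.0, 70.9]
orientation: [0.001, -0.04, 0.999, 0.001]
ft_force: [-1.3, 3.6, 7.0]
gripper_width: 0.159
finger_force: 42.4
```

Emit:
move_arm(commands=[{"grip": 0, "tx": 0, "ty": -0.03, "tz": 0, "rx": 0, "ry": 0, "rz": 0}, {"grip": 0, "tx": 0, "ty": -0.06, "tz": 0, "rx": 0, "ry": 0, "rz": 0}])

```text
clock: 6.1
ee_pos: [498.2, -41.5, 70.9]
orientation: [0.001, -0.04, 0.999, 0.001]
ft_force: [-1.9, 3.4, 6.3]
gripper_width: 0.155
finger_force: 42.4
```

Emit:
move_arm(commands=[{"grip": 0, "tx": 0, "ty": -0.03, "tz": 0, "rx": 0, "ry": 0, "rz": 0}])

```text
clock: 6.22
ee_pos: [498.3, -42.3, 70.9]
orientation: [0.001, -0.04, 0.999, 0.001]
ft_force: [0.1, 4.1, 6.1]
gripper_width: 0.162
finger_force: 42.4
```

Emit:
move_arm(commands=[{"grip": 0, "tx": 0, "ty": -0.03, "tz": 0, "rx": 0, "ry": 0, "rz": 0}])

```text
clock: 6.35
ee_pos: [498.3, -43.0, 70.9]
orientation: [0.001, -0.04, 0.999, 0.001]
ft_force: [-0.7, 3.4, 6.5]
gripper_width: 0.159
finger_force: 42.4
```

Emit:
move_arm(commands=[{"grip": 0, "tx": 0, "ty": -0.02, "tz": 0, "rx": 0, "ry": 0, "rz": 0}])

```text
clock: 6.48
ee_pos: [498.4, -43.2, 70.9]
orientation: [0.001, -0.04, 0.999, 0.001]
ft_force: [-1.0, 5.1, 6.1]
gripper_width: 0.161
finger_force: 42.5
```

Emit:
move_arm(commands=[{"grip": 0, "tx": 0, "ty": -0.02, "tz": 0, "rx": 0, "ry": 0, "rz": 0}])

```text
clock: 6.6
ee_pos: [498.4, -43.4, 70.9]
orientation: [0.001, -0.04, 0.999, 0.001]
ft_force: [-1.2, 5.7, 8.1]
gripper_width: 0.153
finger_force: 42.5
```

Emit:
move_arm(commands=[{"grip": 0, "tx": 0, "ty": -0.01, "tz": 0, "rx": 0, "ry": 0, "rz": 0}])

```text
clock: 6.72
ee_pos: [498.4, -43.4, 70.9]
orientation: [0.001, -0.04, 0.999, 0.001]
ft_force: [-0.9, 6.7, 7.7]
gripper_width: 0.158
finger_force: 42.6
```

Emit:
move_arm(commands=[{"grip": 0, "tx": 0, "ty": -0.03, "tz": 0, "rx": 0, "ry": 0, "rz": 0}, {"grip": 0, "tx": 0, "ty": -0.03, "tz": 0, "rx": 0, "ry": 0, "rz": 0}])

```text
clock: 6.98
ee_pos: [498.4, -43.6, 70.9]
orientation: [0.0, -0.04, 0.999, 0.002]
ft_force: [-1.8, 7.2, 8.0]
gripper_width: 0.157
finger_force: 42.5
```

Emit:
move_arm(commands=[{"grip": 0, "tx": 0, "ty": -0.03, "tz": 0, "rx": 0, "ry": 0, "rz": 0}, {"grip": 0, "tx": 0, "ty": -0.03, "tz": 0, "rx": 0, "ry": 0, "rz": 0}])

```text
clock: 7.22
ee_pos: [498.4, -43.8, 70.9]
orientation: [0.0, -0.04, 0.999, 0.002]
ft_force: [-1.8, 8.5, 8.0]
gripper_width: 0.156
finger_force: 42.6
```

Emit:
move_arm(commands=[{"grip": 0, "tx": 0, "ty": -0.04, "tz": 0, "rx": 0, "ry": 0, "rz": 0}, {"grip": 0, "tx": 0, "ty": -0.07, "tz": 0, "rx": 0, "ry": 0, "rz": 0}])

```text
clock: 7.48
ee_pos: [498.4, -44.2, 70.9]
orientation: [0.0, -0.041, 0.999, 0.003]
ft_force: [-1.6, 13.5, 9.1]
gripper_width: 0.158
finger_force: 42.7
```

Emit:
move_arm(commands=[{"grip": 0, "tx": 0, "ty": -0.03, "tz": 0, "rx": 0, "ry": 0, "rz": 0}, {"grip": 0, "tx": 0, "ty": -0.03, "tz": 0, "rx": 0, "ry": 0, "rz": 0}])

```text
clock: 7.72
ee_pos: [498.4, -44.4, 70.9]
orientation: [0.0, -0.041, 0.999, 0.003]
ft_force: [-2.6, 12.6, 9.5]
gripper_width: 0.16
finger_force: 42.7
```

Emit:
move_arm(commands=[{"grip": 0, "tx": 0, "ty": -0.03, "tz": 0, "rx": 0, "ry": 0, "rz": 0}, {"grip": 0, "tx": 0, "ty": -0.05, "tz": 0, "rx": 0, "ry": 0, "rz": 0}])

```text
clock: 7.98
ee_pos: [498.5, -44.7, 70.9]
orientation: [-0.0, -0.041, 0.999, 0.004]
ft_force: [-1.7, 17.7, 9.7]
gripper_width: 0.158
finger_force: 42.8
```

Emit:
move_arm(commands=[{"grip": 0, "tx": 0, "ty": 0, "tz": 0, "rx": 0, "ry": 0, "rz": 0}, {"grip": 0, "tx": 0, "ty": 0, "tz": 0, "rx": 0, "ry": 0, "rz": 0}])

```text
clock: 8.22
ee_pos: [498.4, -44.6, 70.9]
orientation: [-0.0, -0.041, 0.999, 0.004]
ft_force: [-2.4, 15.2, 10.0]
gripper_width: 0.157
finger_force: 42.7
```

Emit:
move_arm(commands=[{"grip": 0, "tx": 0, "ty": 0, "tz": 0, "rx": 0, "ry": 0, "rz": 0}, {"grip": 0, "tx": 0, "ty": 0, "tz": 0, "rx": 0, "ry": 0, "rz": 0}])

```text
clock: 8.48
ee_pos: [498.5, -44.7, 70.9]
orientation: [-0.0, -0.041, 0.999, 0.004]
ft_force: [-2.6, 16.4, 9.8]
gripper_width: 0.157
finger_force: 42.7
```

Emit:
move_arm(commands=[{"grip": 0, "tx": 0, "ty": 0, "tz": 0, "rx": 0, "ry": 0, "rz": 0}, {"grip": 0, "tx": 0, "ty": 0, "tz": 0, "rx": 0, "ry": 0, "rz": 0}])

```text
clock: 8.72
ee_pos: [498.5, -44.7, 70.9]
orientation: [-0.0, -0.041, 0.999, 0.004]
ft_force: [-2.6, 15.8, 8.9]
gripper_width: 0.157
finger_force: 42.7
```

Emit:
move_arm(commands=[{"grip": 0, "tx": 0, "ty": 0, "tz": 0, "rx": 0, "ry": 0, "rz": 0}, {"grip": 0, "tx": 0, "ty": 0, "tz": 0, "rx": 0, "ry": 0, "rz": 0}])

```text
clock: 8.98
ee_pos: [498.5, -44.7, 70.9]
orientation: [-0.0, -0.041, 0.999, 0.004]
ft_force: [-3.2, 16.6, 9.6]
gripper_width: 0.163
finger_force: 42.7
```

```bash
cat > look.py <<'E'
from bench import arm
from h import *
e=np.array([-.0811,.9967])
def dark(c,box,thr):
    x0,y0,x1,y1=box;g=cv2.GaussianBlur(cv2.cvtColor(c["frame"],cv2.COLOR_RGB2GRAY),(0,0),.6)[y0:y1,x0:x1].astype(float)
    return g
s=arm.sense();print(s["ee_pos"],s["ft_force"],s["clock"])
out=[]
for n,b in(("top",(290,240,365,285)),("side",(330,200,405,275))):
    c=arm.camera(n);np.save(n+".npy",c["frame"])
    for st,ce in red(c,b): print(n,"mark",st,ce)
    f=c["frame"][b[1]:b[3],b[0]:b[2],::-1]
    out.append(cv2.resize(f,None,fx=5.3,fy=5.3,interpolation=2))
h=max(o.shape[0] for o in out)
im=np.hstack([cv2.copyMakeBorder(o,0,h-o.shape[0],0,0,0) for o in out])
import sys
cv2.imwrite(f"pics/{sys.argv[1]}.png",im)
E
python3 look.py p4
```

```text
[498.49308477 -44.68028568  70.91918079] [-3.15074567 16.64462445  9.56880779] 8.975
top mark [311 271   6   5  26] [313.69230769 272.88461538]
side mark [371 242   6   6  27] [373.7037037  244.74074074]
```

View pics/p4.png

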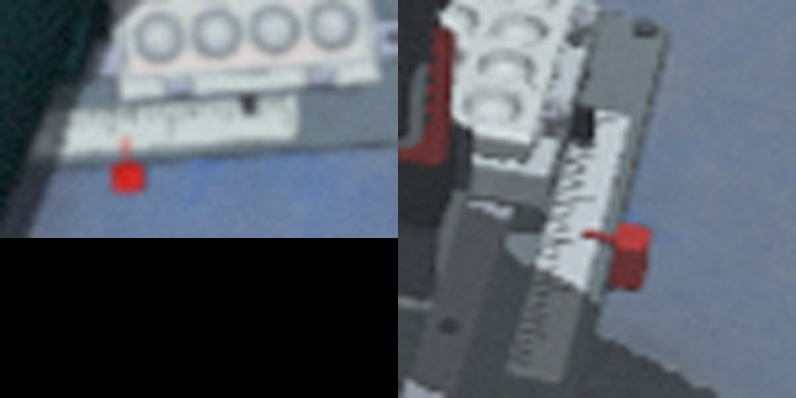

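The pressing held at about 16 N at the wrist for 1 s, so about 12 N on the nose. The picture shows the pointer at top px (337.0,260.0) and the mark line at (313.8,267.9). The top camera stands nearly above the mark, so parallax there is small.

```bash
cat > ptr.py <<'E'
from bench import arm
from h import *
import sys
e=np.array([-.0811,.9967]);ub,vb=float(sys.argv[1]),float(sys.argv[2])
s=arm.sense();print(s["ee_pos"],s["ft_force"],s["clock"])
G=[];M=[]
for i in range(4):
    c=arm.camera("top");f=c["frame"].astype(float);G.append(f.mean(2))
    w=np.clip(f[...,0]-1.3*np.maximum(f[...,1],f[...,2])-10,0,None);M.append(w)
def cen(w,x0,y0,x1,y1):
    y,x=np.mgrid[y0:y1,x0:x1];k=w[y0:y1,x0:x1];return np.array([(k*x).sum(),(k*y).sum()])/k.sum()
g=np.mean(G,0);w=np.mean(M,0)
blk=cen(w,305,270,322,279);lin=cen(w,309,264,319,269)
x0,y0=int(ub)-5,int(vb)-2
d=np.clip(90-g,0,None);p=cen(d,x0,y0,x0+11,y0+5)
if len(sys.argv)>3: print(np.round(g[y0-2:y0+8,x0:x0+11]).astype(int))
E=lambda q,z:onz(c,*q,z)[:2]@e
print("px blk",blk,"line",lin,"ptr",p,"e:",E(blk,15),E(lin,18),E(p,18),"to go",E(lin,18)-E(p,18),E(blk,15)-E(p,18))
E
python3 ptr.py 337 260 v
```

```text
[498.49114383 -44.70082462  70.91787758] [-1.77947078 15.66407815  9.49077511] 9.075
[[198 197 195 194 193 191 190 188 185 181 178]
 [152 149 142 133 129 128 132 141 141 142 137]
 [140 142 132 103  73  79 110 138 154 151 147]
 [177 174 165 118  68  81 129 165 178 171 175]
 [189 184 184 144  86  84 136 175 190 185 188]
 [185 179 192 176 133 129 158 185 199 202 198]
 [193 188 201 199 186 186 193 200 206 208 204]
 [202 201 204 207 205 205 207 207 207 207 204]
 [207 207 207 207 207 208 208 208 208 207 207]
 [203 201 199 199 199 198 197 197 198 197 198]]
px blk [313.70249814 272.8918408 ] line [nan nan] ptr [336.38196916 258.72479241] e: -109.53198796389172 nan -163.94416188263972 to go nan 54.412173918747996ptr.py:11: RuntimeWarning: invalid value encountered in divide
  y,x=np.mgrid[y0:y1,x0:x1];k=w[y0:y1,x0:x1];return np.array([(k*x).sum(),(k*y).sum()])/k.sum()
```

Emit:
move_arm(commands=[{"grip": 0, "tx": 0, "ty": 0.3, "tz": 0, "rx": 0, "ry": 0, "rz": 0}, {"grip": 0, "tx": 0, "ty": 0.7, "tz": 0, "rx": 0, "ry": 0, "rz": 0}, {"grip": 0, "tx": 0, "ty": 1.1, "tz": 0, "rx": 0, "ry": 0, "rz": 0}, {"grip": 0, "tx": 0, "ty": 1.5, "tz": 0, "rx": 0, "ry": 0, "rz": 0}, {"grip": 0, "tx": 0, "ty": 1.9, "tz": 0, "rx": 0, "ry": 0, "rz": 0}])

```text
clock: 9.9
ee_pos: [495.2, -4.9, 70.8]
orientation: [0.001, -0.039, 0.999, -0.001]
ft_force: [-0.5, -4.4, 6.0]
gripper_width: 0.16
finger_force: 42.4
```

Emit:
move_arm(commands=[{"grip": 0, "tx": 0, "ty": 0.2, "tz": 0, "rx": 0, "ry": 0, "rz": 0}, {"grip": 0, "tx": 0, "ty": 0.4, "tz": 0, "rx": 0, "ry": 0, "rz": 0}, {"grip": 0, "tx": 0, "ty": 0.4, "tz": 0, "rx": 0, "ry": 0, "rz": 0}, {"grip": 0, "tx": 0, "ty": 0.4, "tz": 0, "rx": 0, "ry": 0, "rz": 0}])

```text
clock: 10.4
ee_pos: [494.3, 5.9, 70.9]
orientation: [0.001, -0.039, 0.999, -0.0]
ft_force: [-1.2, -1.5, 6.5]
gripper_width: 0.157
finger_force: 42.5
```

```bash
sed -i 's/^d=.*/a=g[y0:y0+8,x0-6:x0+17]; d=np.clip(150-g,0,None); v0=259 if vb<260.6 else 260; p=cen(d,int(ub)-3,v0,int(ub)+4,v0+3)/; s/w=np.clip(.*10,0,None)/w=np.clip(f[...,0]-f[...,1]-15,0,None)/' ptr.py; sed -i 's/^a=[^;]*; //' ptr.py
python3 ptr.py 317 261 v
```

```text
[494.32688532   5.86236817  70.86365644] [-1.20366948 -1.4759565   6.52818689] 10.4
[[200 206 205 204 202 201 201 199 198 197 196]
 [185 185 180 174 163 158 154 148 140 133 132]
 [144 144 139 136 136 134 137 127  91  71  86]
 [152 153 146 145 168 166 166 155  96  54  83]
 [173 171 165 161 191 192 185 174 117  69  83]
 [191 186 181 172 199 200 194 194 167 126 124]
 [200 203 200 197 206 207 204 207 200 179 172]
 [202 207 208 207 210 209 210 210 208 196 189]
 [205 200 199 206 209 210 210 209 209 201 195]
 [198 182 187 206 210 207 205 205 204 200 198]]
px blk [313.67189093 272.97011978] line [313.390625   267.09722222] ptr [319.48961938 260.34342561] e: -109.4500176161878 -109.7293066134599 -124.78575619523149 to go 15.056449581771588 15.335738579043692
```

Emit:
move_arm(commands=[{"grip": 0, "tx": 0, "ty": 0.2, "tz": 0, "rx": 0, "ry": 0, "rz": 0}, {"grip": 0, "tx": 0, "ty": 0.4, "tz": 0, "rx": 0, "ry": 0, "rz": 0}, {"grip": 0, "tx": 0, "ty": 0.6, "tz": 0, "rx": 0, "ry": 0, "rz": 0}, {"grip": 0, "tx": 0, "ty": 0.6, "tz": 0, "rx": 0, "ry": 0, "rz": 0}, {"grip": 0, "tx": 0, "ty": 0.6, "tz": 0, "rx": 0, "ry": 0, "rz": 0}])

```text
clock: 11.22
ee_pos: [493.1, 20.8, 70.8]
orientation: [0.001, -0.039, 0.999, -0.0]
ft_force: [-1.8, -1.9, 6.7]
gripper_width: 0.16
finger_force: 42.6
```

```bash
python3 ptr.py 315 261 v;python3 look.py p5
```

```text
[493.07636261  20.76604723  70.83802378] [-1.84338615 -1.90018893  6.70905225] 11.225
[[209 209 210 208 207 204 204 203 202 199 197]
 [194 192 190 186 182 170 162 159 155 150 147]
 [142 143 146 139 123 108 110 129 140 145 144]
 [128 130 151 138 103  76 109 155 171 177 172]
 [166 158 172 148 109  80 125 175 185 189 184]
 [187 181 187 164 126  95 133 176 192 200 199]
 [190 188 201 194 170 145 167 196 203 208 207]
 [193 187 203 207 198 192 198 206 209 210 208]
 [204 201 205 202 199 206 210 210 212 210 210]
 [209 208 199 181 188 205 211 210 206 206 204]]
px blk [313.67408161 272.97343333] line [313.39965986 267.08503401] ptr [314.85819521 260.8096992 ] e: -109.45453875685119 -109.7518556075755 -114.05807593301103 to go 4.3062203254355325 4.603537176159833
[493.07757474  20.74653322  70.83987498] [-0.20163766 -1.62288001  7.31983513] 11.425
top mark [311 271   6   5  27] [313.77777778 272.96296296]
side mark [371 242   6   6  26] [373.69230769 244.65384615]
```

View pics/p5.png

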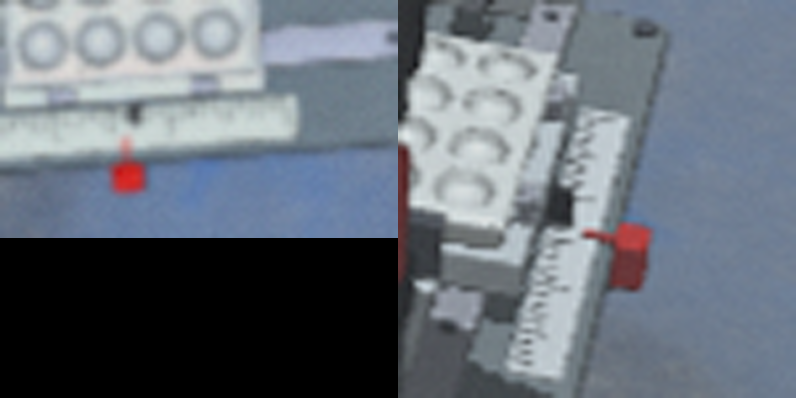

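The top view shows the pointer at px ~314.9 and the mark line at 313.4–313.7, so about 4.5 mm remain. The side view agrees that the pointer is slightly behind.

Emit:
move_arm(commands=[{"grip": 0, "tx": 0, "ty": 0.05, "tz": 0, "rx": 0, "ry": 0, "rz": 0}, {"grip": 0, "tx": 0, "ty": 0.1, "tz": 0, "rx": 0, "ry": 0, "rz": 0}, {"grip": 0, "tx": 0, "ty": 0.14, "tz": 0, "rx": 0, "ry": 0, "rz": 0}, {"grip": 0, "tx": 0, "ty": 0.14, "tz": 0, "rx": 0, "ry": 0, "rz": 0}, {"grip": 0, "tx": 0, "ty": 0.14, "tz": 0, "rx": 0, "ry": 0, "rz": 0}])

```text
clock: 12.15
ee_pos: [492.8, 23.6, 70.8]
orientation: [0.001, -0.039, 0.999, -0.001]
ft_force: [-0.8, -4.4, 7.1]
gripper_width: 0.158
finger_force: 42.6
```

```bash
python3 ptr.py 313 261 v; python3 - <<'E'
from bench import arm
from h import *
e=np.array([-.0811,.9967])
c=arm.camera("side");f=c["frame"]
print(f[232:256,352:376].mean(2).astype(int));print((f[240:252,360:378,0].astype(int)-f[240:252,360:378,1]))
E
```

```text
[492.84017943  23.55737092  70.82331283] [-0.77959076 -4.38152259  7.06676216] 12.15
[[209 209 208 209 209 206 206 205 202 202 200]
 [197 195 195 192 191 186 180 173 164 158 154]
 [142 140 141 141 137 123 117 124 135 134 138]
 [136 135 129 129 128  83  71 127 167 168 169]
 [174 173 166 155 151  89  70 138 192 191 187]
 [191 187 188 180 172 119  98 147 199 200 192]
 [199 193 191 187 194 177 160 177 203 207 205]
 [205 202 193 186 202 203 197 200 208 209 210]
 [208 209 204 201 204 200 198 206 211 210 209]
 [209 209 210 208 200 181 188 205 210 209 208]]
px blk [313.67546376 272.97144132] line [313.39558574 267.09337861] ptr [313.33504062 260.68685977] e: -109.45800735895124 -109.74125720432976 -110.57319858298938 to go 0.8319413786596215 1.115191224038142
[[200 182 185 190 190 187 147 105 114 148 167 144 132 177 203 200 199 202
  192 150 120 114 106 120]
 [161 182 193 190 188 187 142  83 119 153 159 181 196 200 202 200 199 203
  160 117 121 107 102 120]
 [172 156 177 191 192 173 119  71 149 198 178 134 144 186 201 200 202 205
  147 101 120  93 107 124]
 [155 140 168 172 181 152  90  77 1
[... 2287 characters left out ...]
 95  84  63  42   3 -20]
 [ -4  -6 -10 -10   5  43  55  26  12  -7 -17  67 119 111 109 106 101  56]
 [ -7  -9 -11 -11   2  42  68  61  67  76  66  93 113 112 111 115 123  59]
 [ -4  -4  -6  -9  -9 -11  -8  -1  32  48  57  95 116 113 112 115 114  44]
 [-10  -9 -10 -10 -10 -12 -12 -10 -10  -8  16  79 103 108 112 118 101  15]
 [-10  -9  -9 -11  -9 -11 -11 -10 -12 -15  10  56  60  61  65  75  69   2]
 [ -9 -11  -8 -10  -8 -11 -10 -10 -11 -14  16  50  50  49  50  55  44  -4]
 [ -9 -10 -11 -11 -10 -10 -10 -11 -12  -8  23  51  52  51  52  53  42  -5]
 [ -9 -11  -8  -9 -10 -10 -11 -10 -12  -8  29  49  50  52  52  55  41  -4]
 [-10 -10  -8 -10  -9  -7 -11 -13 -12  -5  37  52  48  51  52  55  18 -11]]
```

```bash
python3 - <<'E'
from bench import arm
from h import *
np.set_printoptions(precision=2,suppress=True)
t=arm.camera("top");s=arm.camera("side")
def pr(X):
    x=s["mtx"]@(s["R"]@X+s["t"]);return x[:2]/x[2]
for z in(14,16,18,20):
    L=onz(t,313.35,266.3,z)
    print(z,"line tip",L,pr(L),"ptr tip",[pr(onz(t,u,262.2,z)) for u in(312.6,313.3,314.0,314.8)],
     "ptr root",[pr(onz(t,u,258.7,z)) for u in(312.6,313.8,315)])
E
```

```text
14 line tip [435.98 -74.6   14.  ] [364.84 244.26] ptr tip [array([359.74, 243.69]), array([359.96, 243.17]), array([360.17, 242.66]), array([360.41, 242.07])] ptr root [array([355.59, 242.74]), array([355.96, 241.85]), array([356.33, 240.97])]
16 line tip [435.87 -74.63  16.  ] [364.99 243.43] ptr tip [array([359.9 , 242.87]), array([360.11, 242.35]), array([360.32, 241.84]), array([360.56, 241.25])] ptr root [array([355.75, 241.92]), array([356.12, 241.04]), array([356.49, 240.16])]
18 line tip [435.76 -74.66  18.  ] [365.14 242.6 ] ptr tip [array([360.06, 242.05]), array([360.27, 241.53]), array([360.48, 241.02]), array([360.72, 240.43])] ptr root [array([355.91, 241.1 ]), array([356.28, 240.22]), array([356.65, 239.34])]
20 line tip [435.65 -74.7   20.  ] [365.3  241.78] ptr tip [array([360.22, 241.22]), array([360.43, 240.71]), array([360.64, 240.19]), array([360.88, 239.61])] ptr root [array([356.07, 240.27]), array([356.44, 239.4 ]), array([356.81, 238.52])]
```

Emit:
move_arm(commands=[{"grip": 0, "tx": 0, "ty": 0.03, "tz": 0, "rx": 0, "ry": 0, "rz": 0}, {"grip": 0, "tx": 0, "ty": 0.06, "tz": 0, "rx": 0, "ry": 0, "rz": 0}, {"grip": 0, "tx": 0, "ty": 0.06, "tz": 0, "rx": 0, "ry": 0, "rz": 0}, {"grip": 0, "tx": 0, "ty": 0.06, "tz": 0, "rx": 0, "ry": 0, "rz": 0}])

```text
clock: 13.0
ee_pos: [492.7, 25.0, 70.8]
orientation: [0.001, -0.039, 0.999, -0.001]
ft_force: [-0.1, -4.1, 7.0]
gripper_width: 0.157
finger_force: 42.6
```

```bash
cat > fin.py <<'E'
from bench import arm
from h import *
import pickle
e=np.array([-.0811,.9967]);s=arm.sense();print(s["ee_pos"],s["ft_force"],s["clock"])
b=pickle.load(open("c0.pkl","rb"))["top"]["frame"].astype(float).mean(2)
F=[arm.camera("top") for i in range(4)];c=F[0];g=np.mean([x["frame"].astype(float).mean(2) for x in F],0)
np.save("g_%.1f.npy"%s["clock"],g)
print(b[257:265,307:321].astype(int));print(g[257:265,307:321].astype(int))
r=slice(259,263);bg=np.minimum(b,400)[r,308:321].copy()
w=b[r,309:316]-g[r,309:316];w=np.clip(w,0,None);x=np.arange(309,316)
u=(w*x).sum()/w.sum();y=np.arange(259,263);v=(w.sum(1)*y).sum()/w.sum()
E=lambda q,z:onz(c,*q,z)[:2]@e
print("ptr",u,v,"to go",E((313.40,267.09),16)-E((u,v),18),E((313.675,272.97),15)-E((u,v),18))
E
python3 fin.py
```

```text
[492.7209452   24.99665095  70.8240684 ] [-0.10290915 -4.10034627  7.00341089] 13.0
[[182 179 180 180 184 182 181 181 178 178 177 175 176 177]
 [172 173 169 170 170 166 162 158 150 143 136 137 130 130]
 [126 124 124 124 123 126 123 114  95  83  99 120 125 123]
 [119 118 115 114 114 134 134 120  78  54  97 141 155 152]
 [145 153 153 143 138 154 150 139  86  53 102 152 167 159]
 [163 168 162 165 158 165 164 155 105  73 110 159 177 172]
 [176 173 169 163 160 174 179 172 149 125 145 171 186 177]
 [183 177 174 169 163 177 180 184 175 170 175 181 183 180]]
[[209 208 207 209 209 208 208 206 205 203 201 201 200 198]
 [198 196 196 194 192 189 185 181 173 163 158 155 151 146]
 [145 140 141 140 138 129 121 121 132 135 135 139 143 144]
 [137 137 134 127 109  97  70  83 134 169 165 169 176 174]
 [166 174 171 162 126 101  62  76 143 192 190 186 188 183]
 [187 192 189 183 157 123  82  91 155 198 200 192 199 196]
 [201 198 192 190 177 165 137 146 187 206 208 204 207 207]
 [208 207 202 193 185 195 190 193 204 210 210 209 209 209]]
ptr 312.9937547600914 261.0761614623001 to go 0.0017649719732872882 0.2719378775242234
```

Emit:
move_arm(commands=[{"grip": 0, "tx": 0, "ty": 0.02, "tz": 0, "rx": 0, "ry": 0, "rz": 0}, {"grip": 0, "tx": 0, "ty": 0.02, "tz": 0, "rx": 0, "ry": 0, "rz": 0}, {"grip": 0, "tx": 0, "ty": 0.02, "tz": 0, "rx": 0, "ry": 0, "rz": 0}])

```text
clock: 13.58
ee_pos: [492.7, 25.5, 70.9]
orientation: [0.001, -0.039, 0.999, -0.001]
ft_force: [-1.0, -3.8, 7.9]
gripper_width: 0.16
finger_force: 42.6
```

```bash
sed -i 's/b=pickle\(.*\)$/b=1.14*pickle\1/; s/309:316/309:315/g; s/arange(309,316)/arange(309,315)/' fin.py; python3 fin.py
```

```text
[492.71615254  25.45128308  70.8578308 ] [-0.95478922 -3.76748073  7.88798694] 13.575
[[207 204 205 205 210 207 207 206 203 202 202 199 201 201]
 [196 197 193 194 194 189 185 180 171 163 155 156 148 148]
 [144 141 142 142 140 144 140 130 109  94 112 137 142 140]
 [135 135 131 129 130 153 153 137  88  61 110 161 176 173]
 [166 175 174 163 157 175 171 158  98  60 117 174 191 182]
 [186 191 185 188 180 188 186 176 120  83 125 182 202 196]
 [201 197 193 186 182 198 204 196 170 142 166 195 212 202]
 [209 202 199 193 186 202 205 209 199 193 200 207 208 205]]
[[208 208 209 209 210 211 207 207 205 202 201 201 200 198]
 [197 195 195 194 194 189 186 182 174 162 158 156 152 146]
 [144 140 143 141 134 126 120 124 134 137 134 138 143 143]
 [136 137 135 125  98  70  63  85 135 168 165 169 177 174]
 [166 174 173 161 113  69  51  80 146 193 191 186 188 183]
 [186 191 187 184 149 103  74  95 158 199 199 194 200 197]
 [202 198 191 190 174 160 135 148 189 206 206 203 208 206]
 [207 206 201 193 185 194 190 193 205 209 209 209 208 208]]
ptr 312.65282922249725 260.9509260049501 to go -0.7633919406503935 -0.4932190350994574
```

Emit:
move_arm(commands=[{"grip": 0, "tx": 0, "ty": -0.03, "tz": 0, "rx": 0, "ry": 0, "rz": 0}, {"grip": 60, "tx": 0, "ty": -0.03, "tz": 0, "rx": 0, "ry": 0, "rz": 0}, {"grip": 60, "tx": 0, "ty": -0.03, "tz": 0, "rx": 0, "ry": 0, "rz": 0}, {"grip": 60, "tx": 0, "ty": -0.03, "tz": 0, "rx": 0, "ry": 0, "rz": 0}, {"grip": 60, "tx": 0, "ty": -0.03, "tz": 0, "rx": 0, "ry": 0, "rz": 0}])

```text
clock: 14.4
ee_pos: [492.0, 26.1, 69.9]
orientation: [-0.0, -0.039, 0.999, 0.0]
ft_force: [0.2, 0.2, 0.6]
gripper_width: 0.596
finger_force: 0.0
```

```bash
python3 fin.py|tail -9; python3 look.py p6
```

```text
[[207 209 208 210 210 209 208 206 206 201 201 201 200 200]
 [196 196 194 195 194 191 186 181 174 163 158 156 152 147]
 [146 140 141 140 134 125 120 122 134 137 134 139 144 142]
 [137 135 135 126  96  68  62  87 135 169 166 169 176 173]
 [164 175 173 161 114  69  50  81 147 193 193 185 189 182]
 [187 191 188 184 148 103  71  98 158 199 199 193 199 196]
 [203 198 193 191 175 162 137 148 188 207 207 203 208 205]
 [208 205 200 192 184 194 190 192 207 210 209 209 209 207]]
ptr 312.63892551031824 260.9435811577945 to go -0.7942609957713103 -0.5240880902203742
[492.10529703  25.97883539  70.00125272] [ 0.72283874  0.24158762 -0.84232006] 14.6
top mark [311 271   6   5  27] [313.77777778 272.96296296]
side mark [371 242   6   6  25] [373.6  244.56]
```

View pics/p6.png

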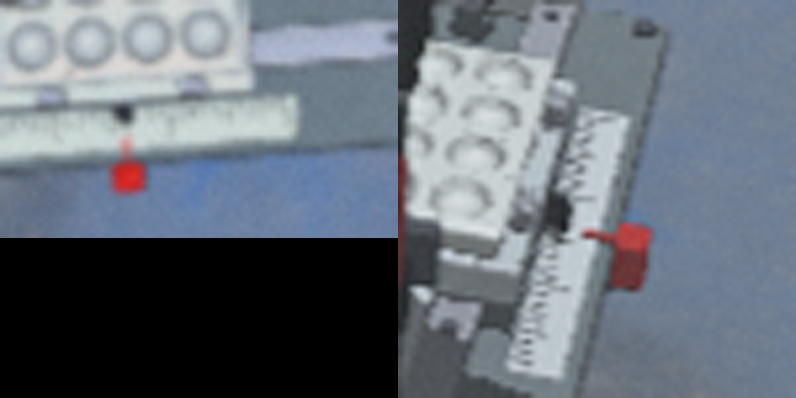

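The carriage stayed put on release. In the top view the pointer (123,113) lines up with the mark line (126,148) along the bed's x slope. Next I retreat upward.

Emit:
move_arm(commands=[{"grip": 60, "tx": 0, "ty": 0, "tz": -0.8, "rx": 0, "ry": 0, "rz": 0}, {"grip": 60, "tx": 0, "ty": 0, "tz": -2, "rx": 0, "ry": 0, "rz": 0}, {"grip": 60, "tx": 0, "ty": 0, "tz": -4, "rx": 0, "ry": 0, "rz": 0}, {"grip": 60, "tx": 0, "ty": 0, "tz": -5, "rx": 0, "ry": 0, "rz": 0}, {"grip": 60, "tx": 0, "ty": 0, "tz": -5, "rx": 0, "ry": 0, "rz": 0}])

```text
clock: 15.32
ee_pos: [493.4, 26.2, 197.0]
orientation: [0.002, -0.039, 0.999, 0.001]
ft_force: [-0.6, 0.6, -0.6]
gripper_width: 0.6
finger_force: 0.0
```

```bash
python3 fin.py|tail -9; python3 -c "
from bench import arm
print(arm.close_job())"
```

```text
[[214 213 213 213 212 213 212 211 209 207 206 205 204 203]
 [202 200 199 198 197 195 188 184 176 167 161 158 154 150]
 [147 144 145 144 137 128 120 124 135 140 135 142 146 144]
 [141 140 138 128  98  74  65  88 139 172 170 173 181 176]
 [169 179 177 163 116  70  49  83 151 196 196 189 190 186]
 [191 195 192 187 150 106  75  99 162 204 205 196 205 201]
 [207 203 196 194 178 163 139 152 191 209 211 208 212 210]
 [213 210 205 197 187 198 194 196 210 214 213 213 213 211]]
ptr 312.682672159802 260.9618754188102 to go -0.6964074900813984 -0.42623458453046226
the job is handed in; nothing more can be done
None
```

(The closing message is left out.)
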